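Four clicks up on the peach grader's size dial

ROBOT

A 7-joint arm with a two-finger parallel gripper is mounted at the origin on the work surface. World frame = base frame: x ahead of the robot, y to its left, z up, the work surface at z = 0. Lengths are in mm, angles in rad, forces in N, time in s.
With the tool pointing down it reaches from about 400 to 875 mm from the base axis. Payload 4.4 kg.
Tool frame: the origin (TCP) lies midway between the tips of the shut fingers; the grasp point (between the pads) lies ctrl.tcp_to_grasp behind it (ctrl.tcp_to_grasp is the distance from the TCP to the grasp point, in mm); z points along the fingers, y is the line along which they close (so a half turn about z gives the same grasp; the last joint's range is limited). The gripper opens to 85 mm and grips with 20 to 120 N. Pads are 22 mm wide; open, the fingers measure 114 mm over their backs; the gripper's body (76 mm by 85 mm) begins 54 mm behind the grasp point. The pads swing forward as they close: fully open they stand 13 mm farther back than shut.
Start: joints at [-1.307, 0.628, 0.038, 1.517, -0.027, 0.996, -0.02], TCP at [210.481, 614.992, 231.313] pointing down, gripper open.
Joint ranges: [-3.06, 3.06], [-0.37, 2.12], [-1.25, 1.32], [0.18, 2.47], [-1.1, 4.24], [0.23, 1.98], [-2.94, 2.94]. Speed limits (rad/s): [2.57, 2.57, 3.14, 3.14, 3.14, 3.14, 3.14].

INTERFACE

Orientations are given as [roll, pitch, yaw] about the fixed x, y, z axes, in that order (R = Rz(yaw) Ry(pitch) Rx(roll)).
In Python, from cell import ctrl, get_image, get_calibration, workorder, boxes_of, place_of gives the robot as it stands.
- The arm moves only by the tool play_rows, never from a script. Its argument "series" is a list that holds one entry, the list of rows, each a list of 7 numbers: the shift along the world's x, y, z in cm, then the turn, a rotation vector about the world's x, y, z in degrees, then the closure, from 0 (fully open) to 1 (shut). A call has 1 to 20 rows; each row shifts and turns the commanded pose from where the row before left it; what a row does not reach is not made up. A row lasts 1/8 s, in which the tool goes at most 62.5 mm and 10.7 degrees, less where a joint would pass 70% of its speed; a pose out of reach is approached as far as the arm can. A call with a gripper value outside its range is refused whole. The fingers move at their own pace and stop on an object; the grip force is fixed at half the most. Time passes only in rows, so rows that do not move let the fingers close. It gives the time, the measured TCP pose, the force, the opening and the grip force at its end, in the units of the state.
- ctrl.read_state(): the state, without advancing time (a new reading comes with each control period).
- get_image(name): name is "side" or "top" or "wrist"; returns (picture, depth): 384x512x3 uint8, red, green, blue; 384x512 float32, mm along the optical axis (not along the pixel's ray), 0 where there is no reading.
- get_calibration(name): a dict with "K" (3x3 intrinsics, pixels), "k1" (the pictures are not rectified: a ray, as slopes to the right and down, at radius r is drawn at 1 + k1 r^2 times it, then the intrinsics apply), "R" (3x3) and "t" (3): a world point X has camera coordinates R X + t; the wrist camera has in their place "mount" (4x4, takes a point from camera to tool coordinates, whose origin is the TCP and whose axes are the flange's). Camera axes: x right, y down, z forward; pixel columns grow to the right and rows downward; lengths in mm; the calibration is good to about 2 mm. A picture is of the moment at which its call begins: read the wrist's pose just before it. get_calibration takes no time and is no camera call.
- workorder.finish_job(): hands the job in; it is judged then, once.
Trained networks look in the newest picture that a camera, given by its name, has taken for a name from the list of things; names that differ only in an ending like _2 or _b are one class to them, and where a whole thing is asked for, a point or a joint stands for the part that bears it (a point fixed in the world has none). Each returns a list of dicts, best first, with "p" (0 to 1); they miss things now and then, are a little off and sometimes report something else, mostly with a low value. They report only what shows in the picture. A call takes as long as a camera call.
- boxes_of(target, camera): "pixel" ([column, row] in pixels, amid what is visible of it).
- place_of(target, camera): "pixel" ([column, row] in pixels: a listed point, or the origin of a listed thing).
The state is a dict: "clock": time; "qpos": joint angles; "qd": joint speeds; "tau": joint torques, N m; "eef_pos": TCP position; "tool_rot": TCP orientation; "force": force on the tool from outside, world axes, zero at the start; "torque": the same for the moment, N m; "width": finger opening in mm; "gripper_force": force on a finger pad.
Only numpy, scipy, OpenCV 4.12 (cv2) and the standard library are available. Lean on these libraries where they do the work, as an engineer would, in place of code of your own. Each camera call takes 0.05 s, during which the arm holds its last target. There are 200 camera calls.

TASK

On the grey control unit, push the fin of the round click-stop dial with a fingertip so that the dial turns clockwise (seen from above) by exactly four clicks, never going past the fourth, and without pinching the fin. Then press the large round button fully down to store the setting and let it come back up. Leave the small button alone, and do not shift or pick up the punnet of peaches, the tape roll or the peach in its paper cup.

Things in the scene. Friction and masses are not known exactly. Their poses are not given: they have to be found in the camera images.
- unit: Grey box-shaped control unit fixed to the bench, 190 (x) by 350 (y) by 70 mm high; origin at the centre of its underside, z up. The dial stands at the middle of its flat top; one button is 125 mm to the +y side of the dial and the other 125 mm to the -y side (which is where varies).
- dial_center (a point): Point on the dial's vertical turning axis, at the top face of the dial's disc (83 mm above the bench). The disc is aluminium, 96 mm in diameter, 12 mm thick, with a knurled rim. From a 22 mm wide black hub at its centre one black upright fin runs outward to 46 mm from the axis; fin 13 mm thick, its sides reach 18 mm above the disc, its core and the hub 22 mm. The fin's starting direction is random, all round.
- dial (a joint): Turning angle of the dial in rad, growing clockwise seen from above; 0 at the start. It rests in a click-stop every 0.5236 rad (30 degrees; twelve to the turn), so four clicks are 2.094 rad. Halfway between two stops it springs on into the next one by itself, ahead of the finger, in about 0.1 s. It takes up to about 3 N at the fin, 35 mm from the axis, to push it over.
- fin_push: Black plate that forms the fin's rear side, the one to push on to turn the dial clockwise. Origin on its outer face, 35 mm from the dial's axis and 9 mm above the disc; its x axis points radially outward, its y axis out of the face (towards the finger that pushes), z up. The face is 30 mm long (15 to 45 mm from the axis) and 18 mm high.
- fin_lead: The same plate on the fin's front side (the side it turns towards); origin on its outer face, 35 mm from the axis, x radially outward, y pointing into the fin. Pressing on both plates at once counts as pinching.
- store_top (a point): Centre of the top face of the large button: white, round, 40 mm in diameter, in a black housing on the unit's top; pressed straight down.
- store (a joint): How far the large button is pressed, m: 0 up, 0.006 fully down (takes 5 N); springs back.
- clear_top (a point): Centre of the top face of the small button: white, round, 20 mm in diameter, in a black housing. To be left alone.
- clear (a joint): How far the small button is pressed, m: 0 up, 0.006 fully down.
- punnet: Open clear punnet with four peaches, 150 by 150 mm, 67 mm high (75 mm with stalks), loose on the bench beyond the unit; origin at the centre of its underside.
- tape: Roll of clear tape lying flat, 96 mm in diameter, 48 mm high, loose on the bench beyond the unit; origin at the centre of its underside.
- cup_peach: One peach in a white paper cup, 72 mm wide, 75 mm high, loose on the bench beside the unit, 230 to 280 mm from the dial; origin at the centre of its underside.

How it is judged:
By the outcome, as a careful person would: the job done as asked, in the order asked, and still so for the second after the job is handed in, with the robot touching nothing.
It also fails if it takes over 48 s, if anything falls off the work surface, if the arm or the gripper's body presses on something with over 40 N, if the wrist force passes 120 N, or if a joint passes its speed limit or range.

## Working session

There is one attempt and no reset: what is moved stays moved. The work goes in short steps, Python scripts to look and compute and a tool call to move; the robot and the scene stay as the last step left them, time stands still between calls to the robot, and variables do not carry over. Pictures are saved under pics/ and viewed, at most 10 in all, crops included, and the job is handed in when it is done.

Besides the shell and the picture viewer there is one more tool, called after "Request:" by a JSON object that holds its "fn" and its "kwargs", one argument or row to a line. play_rows: Moves the arm, as the interface text tells. Its arguments: {"type":"object","properties":{"series":{"type":"array"}},"required":["series"]}

```bash
mkdir -p pics
cat > h.py <<'E'
import numpy as np, cv2
from cell import ctrl, get_image, get_calibration, workorder, boxes_of, place_of
from scipy.spatial.transform import Rotation as Rn
def ray(cam,px,st=None):
    c=get_calibration(cam);K=np.array(c["K"]);k=float(c["k1"])
    d=cv2.undistortPoints(np.array([[px]],float),K,np.array([k,0,0,0.]))[0,0]
    d=np.array([d[0],d[1],1.])
    if "R" in c:
        R=np.array(c["R"]);return -R.T@np.array(c["t"]),R.T@d
    M=np.array(c["mount"]);T=Rn.from_euler('xyz',st["tool_rot"]).as_matrix()
    return np.array(st["eef_pos"])+T@M[:3,3],T@M[:3,:3]@d
def atz(cam,px,z,st=None):
    o,d=ray(cam,px,st);return o+d*(z-o[2])/d[2]
E
python3 - <<'E'
from h import *
s=ctrl.read_state();print(s,ctrl.tcp_to_grasp)
for cam in("top","side"):
    im,d=get_image(cam);cv2.imwrite(f"pics/{cam}0.png",im[:,:,::-1])
    for n,z in(("dial_center",83),("fin_push",92),("fin_lead",92),("store_top",None),("clear_top",None),("cup_peach",0),("punnet",0),("tape",0)):
        for r in place_of(n,cam)[:2]:
            p=r["pixel"];print(cam,n,round(r["p"],2),np.round(p),np.round(atz(cam,p,90 if z is None else z)))
E
```

```text
{'clock': 0.0, 'qpos': array([-1.30678085,  0.62932582,  0.03838331,  1.51839767, -0.02695829,
        0.99629998, -0.01999057]), 'qd': array([ 0.00013258, -0.001345  , -0.00021554, -0.00181838, -0.00019504,
       -0.00079517, -0.00111322]), 'tau': array([ 4.86963636e-04, -5.63415456e+01,  1.22624706e+00, -1.93443811e+01,
        1.09412265e-02,  1.05574768e-02,  1.10869880e-05]), 'eef_pos': array([210.25925354, 614.37636128, 230.39170732]), 'tool_rot': array([-3.13967843e+00,  2.53815269e-05,  2.81185609e+00]), 'force': array([0.36794762, 0.99995815, 0.04140717]), 'torque': array([-0.03933676,  0.03475578,  0.03348931]), 'gripper_force': 0.0, 'width': 85.33164990658817} 18.700000000000003
top fin_lead 0.48 [334. 258.] [501. -53.  92.]
top store_top 0.65 [263. 247.] [532. 108.  90.]
top clear_top 0.45 [276. 165.] [723.  74.  90.]
top clear_top 0.44 [373. 256.] [ 503. -144.   90.]
top cup_peach 0.64 [212. 235.] [567. 237.   0.]
top punnet 0.79 [364. 171.] [ 721. -154.    0.]
top punnet 0.36 [263. 245.] [539. 109.   0.]
top tape 0.78 [275. 162.] [748.  74.   0.]
top tape 0.53 [363. 171.] [ 722. -150.    0.]
side fin_push 0.54 [238. 266.] [512. -54.  92.]
side fin_push 0.54 [344. 276.] [ 679. -182.   92.]
side store_top 0.67 [211. 203.] [537. 115.  90.]
side clear_top 0.72 [240. 264.] [517. -52.  90.]
side clear_top 0.59 [259. 304.] [ 506. -145.   90.]
side cup_peach 0.75 [202. 188.] [565. 236.   0.]
side punnet 0.79 [346. 276.] [ 725. -153.    0.]
side tape 0.98 [293. 201.] [743.  82.   0.]
```

```bash
python3 -c "
import cv2,numpy as np
a=cv2.imread('pics/top0.png')[140:300,180:420];b=cv2.imread('pics/side0.png')[160:320,140:380]
cv2.imwrite('pics/c0.png',np.vstack([cv2.resize(a,(450,300),interpolation=2),cv2.resize(b,(450,300),interpolation=2)]))"
```

```text
(no output)
```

View pics/c0.png

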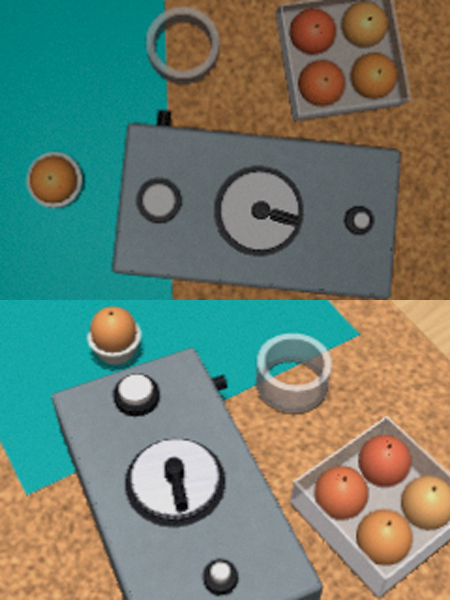

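Top view: hub near (319,252), fin pointing to (338,257) (towards -y, slightly -x); the large button is at +y (263,247), the small one at (372,257). I'll go above the dial and shut the gripper on the way.

Request:
{"fn": "play_rows", "kwargs": {
  "series": [
    [[1.5, -4, 0.5, 0, 0, 0, 1], [2.5, -5.5, 0.5, 0, 0, 0, 1], [2.5, -5.5, 0.5, 0, 0, 0, 1], [2.5, -5.5, 0.5, 0, 0, 0, 1], [2.5, -5.5, 0, 0, 0, 0, 1], [2.5, -5.5, 0, 0, 0, 0, 1], [2.5, -5.5, 0, 0, 0, 0, 1], [2.5, -5.5, 0, 0, 0, 0, 1], [2.5, -5.5, 0, 0, 0, 0, 1], [2.5, -5.5, 0, 0, 0, 0, 1], [2.5, -5.5, 0, 0, 0, 0, 1], [1, -2, 0, 0, 0, 0, 1], [0, 0, 0, 0, 0, 0, 1], [0, 0, 0, 0, 0, 0, 1]]
  ]
}}

```text
clock: 2.65
eef_pos: [484.9, 6.4, 251.3]
tool_rot: [3.141, -0.001, 2.813]
force: [-0.4, 0.5, 1.0]
width: 0.1
gripper_force: 0.0
```

Run:
```python
from h import *
s=ctrl.read_state();print({k:np.round(s[k],3) for k in("clock","qpos","eef_pos","tool_rot","force","width")})
print(np.round(get_calibration("wrist")["mount"],2).tolist())
im,d=get_image("wrist");cv2.imwrite("pics/w1.png",im[:,:,::-1]);np.save("w1d.npy",d)
for n,z in(("dial_center",83),("fin_push",92),("fin_lead",92),("store_top",90),("clear_top",90)):
    for r in place_of(n,"wrist")[:2]:
        p=r["pixel"];print(n,round(r["p"],2),np.round(p),np.round(atz("wrist",p,z,s)))
```

```text
{'clock': np.float64(2.65), 'qpos': array([-0.184,  0.372,  0.155,  1.942, -0.077,  0.834,  1.255]), 'eef_pos': array([484.946,   6.382, 251.262]), 'tool_rot': array([ 3.141e+00, -1.000e-03,  2.813e+00]), 'force': array([-0.393,  0.501,  0.986]), 'width': np.float64(0.115)}
[[0.0, -0.96, -0.28, 70.78], [1.0, 0.0, 0.0, -1.13], [-0.0, -0.28, 0.96, -141.99], [0.0, 0.0, 0.0, 1.0]]
fin_push 0.62 [203. 223.] [512. -59.  92.]
fin_lead 0.8 [207. 206.] [497. -49.  92.]
store_top 0.84 [366. 191.] [532. 102.  90.]
clear_top 0.64 [114. 238.] [ 499. -150.   90.]
```

View pics/w1.png

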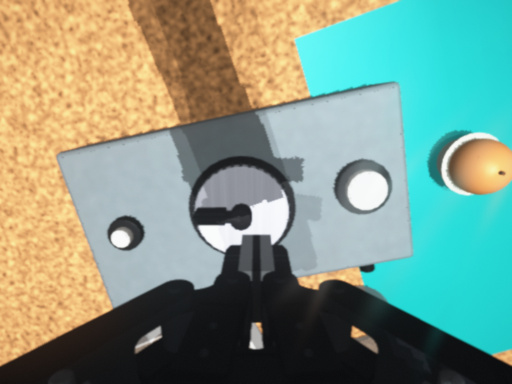

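Wrist view: hub at about (241,215), fin running left to (195,216); large button at (368,190), small at (121,238); nothing blocked. Now the geometry.

Run:
```python
from h import *
s=ctrl.read_state();d=np.load("w1d.npy");im=cv2.imread("pics/w1.png")
def pt(u,v):
    o,r=ray("wrist",(u,v),s);return o+r*d[int(v),int(u)]
P=np.array([[pt(u,v) for u in range(180,300)] for v in range(145,262)])
m=d[145:262,180:300]>0
z=P[...,2]
hi=m&(z>98)&(z<112)&(np.hypot(P[...,0]-508,P[...,1]+18)<52)
Q=P[hi];print("fin/hub",len(Q),np.round(Q.mean(0),1),np.round(np.percentile(Q[:,2],[5,50,95]),1))
e,V=np.linalg.eigh(np.cov(Q[:,:2].T));ax=V[:,1];ax*=-np.sign(ax[1]);t=(Q[:,:2]-Q[:,:2].mean(0))@ax
print("angle",np.degrees(np.arctan2(ax[1],ax[0])),"ends",np.round([Q[:,:2].mean(0)+ax*t.min(),Q[:,:2].mean(0)+ax*t.max()],1),np.sqrt(e))
disc=m&(z>79)&(z<88);D=P[disc][:,:2].astype(np.float32);D=D[np.hypot(D[:,0]-508,D[:,1]+18)<56]
c,r=cv2.minEnclosingCircle(D);print("disc",c,r,np.median(P[disc][:,2]))
for u,v in((241,215),(196,216),(368,190),(120,238),(330,240)):print((u,v),np.round(pt(u,v),1))
print("hub@105",atz("wrist",(241,215),105,s),"tip",atz("wrist",(195,216),103,s))
T=np.array([[pt(u,v) for u in range(345,392)] for v in range(165,215)]);g=im[165:215,345:392].min(2)>170
print("store",np.round(np.median(T[g],0),1),g.sum(),np.percentile(T[g][:,0],[2,98]),np.percentile(T[g][:,1],[2,98]))
```

```text
Traceback (most recent call last):
  File "h.py", line 5, in ray
    c=get_calibration(cam);K=np.array(c["K"]);k=float(c["k1"])
ValueError: time passes only in moves, steps and waits
```

```bash
sed -i 's/^def ray/import functools\nget_calibration=functools.cache(get_calibration)\ndef ray/' h.py
cat > m.py <<'E'
from h import *
import sys
def cloud(s,d):
    v,u=np.mgrid[0:384,0:512];c=get_calibration("wrist")
    r=cv2.undistortPoints(np.stack([u,v],-1).reshape(-1,1,2).astype(float),np.array(c["K"]),np.array([float(c["k1"]),0,0,0]))[:,0]
    C=np.c_[r,np.ones(len(r))]*d.reshape(-1,1)
    M=np.array(c["mount"]);T=Rn.from_euler('xyz',s["tool_rot"]).as_matrix()
    return ((C@M[:3,:3].T+M[:3,3])@T.T+s["eef_pos"]).reshape(384,512,3)
def fin(P,d,c0):
    z=P[...,2];R=np.hypot(P[...,0]-c0[0],P[...,1]-c0[1])
    Q=P[(d>0)&(z>97)&(z<112)&(R<54)][:,:2]
    e,V=np.linalg.eigh(np.cov(Q.T));mu=Q.mean(0);ax=V[:,1]
    if ax@(mu-c0)<0:ax=-ax
    t=(Q-mu)@ax
    return len(Q),mu,ax,np.degrees(np.arctan2(ax[1],ax[0])),mu+ax*np.percentile(t,1),mu+ax*np.percentile(t,99)
E
python3 - <<'E'
from m import *
s=ctrl.read_state();d=np.load("w1d.npy");im=cv2.imread("pics/w1.png")
P=cloud(s,d);z=P[...,2]
print(fin(P,d,np.array([512,-18])))
D=P[(d>0)&(z>79)&(z<88)][:,:2].astype(np.float32);D=D[np.hypot(D[:,0]-512,D[:,1]+18)<58]
print("disc",cv2.minEnclosingCircle(D),cv2.fitEllipse(cv2.convexHull(D)))
for u,v in((241,215),(205,216),(250,180),(368,190),(120,238),(330,240)):print((u,v),np.round(P[v,u],1))
print("hub@105",atz("wrist",(241,215),105,s),"tip",atz("wrist",(195,216),103,s))
g=np.zeros((384,512),bool);g[165:215,345:392]=im[165:215,345:392].min(2)>170
print("store",np.round(np.median(P[g],0),1),g.sum(),np.percentile(P[g],[2,98],axis=0))
U=P[(d>0)&(abs(z-70)<4)][:,:2].astype(np.float32);print("unit",cv2.minAreaRect(U))
E
```

```text
(885, array([510.751401  , -36.05693312]), array([-0.31121322, -0.95034011]), np.float64(-108.13236006722988), array([518.50461133, -12.38124625]), array([501.57147047, -64.08934182]))
disc ((516.6156616210938, -22.003116607666016), 49.35174560546875) ((516.2189331054688, -21.833179473876953), (97.13555145263672, 98.09916687011719), 160.90390014648438)
(241, 215) [512.2 -19.1 105.1]
(205, 216) [503.6 -52.9 100.2]
(250, 180) [488.   -2.2  82.7]
(368, 190) [531.6 102.8  92.4]
(120, 238) [ 500.6 -144.8   91.3]
(330, 240) [581.8  56.6  69.5]
hub@105 [512.1943163  -19.14339193 105.        ] tip [499.76609192 -61.07831954 103.        ]
store [533.5 104.4  91.2] 1506 [[514.60698093  83.45647547  68.96073743]
 [569.50804742 132.98921665  92.99972029]]
unit ((523.1702270507812, 30.910903930664062), (452.90008544921875, 188.455810546875), 82.82535552978516)
```

Request:
{"fn": "play_rows", "kwargs": {
  "series": [
    [[1.6, -2.3, -3, 0, 0, 1, 1], [1.6, -2.3, -3, 0, 0, 1, 1], [1.7, -2.3, -3, 0, 0, 0, 1], [0, 0, -3, 0, 0, 0, 1], [0, 0, -2, 0, 0, 0, 1], [0, 0, -2, 0, 0, 0, 1], [0, 0, 0, 0, 0, 0, 1], [0, 0, 0, 0, 0, 0, 1]]
  ]
}}

```text
clock: 3.95
eef_pos: [535.0, -63.8, 91.9]
tool_rot: [3.141, 0.001, 2.847]
force: [-0.1, 0.1, 0.4]
width: 0.0
gripper_force: 0.0
```

Run:
```python
from m import *
s=ctrl.read_state();print({k:np.round(s[k],3) for k in("clock","qpos","eef_pos","tool_rot","force")})
im,d=get_image("wrist");cv2.imwrite("pics/w2.png",im[:,:,::-1])
P=cloud(s,d);z=P[...,2]
print(fin(P,d,np.array([515,-21])))
```

```text
{'clock': np.float64(3.95), 'qpos': array([-0.   ,  0.676,  0.102,  1.952, -0.129,  0.519,  1.467]), 'eef_pos': array([534.953, -63.847,  91.911]), 'tool_rot': array([3.141e+00, 1.000e-03, 2.847e+00]), 'force': array([-0.141,  0.08 ,  0.448])}
(5256, array([512.65163843, -39.75613473]), array([-0.05303497, -0.99859266]), np.float64(-93.04010641959084), array([514.1187312 , -12.13232386]), array([510.93785936, -72.02478847]))
```

View pics/w2.png

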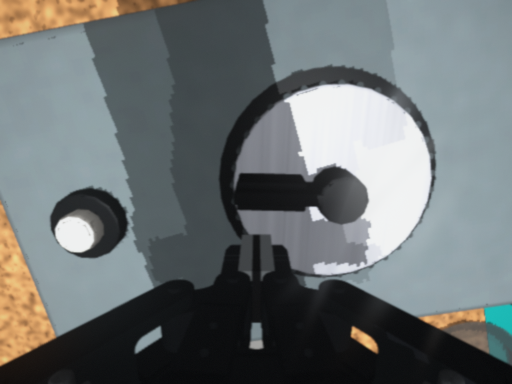

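Finger tip at (257,237) is just behind the fin (from (236,192) to the hub at (343,193)), about 36 mm from the axis. Exact angle:

Run:
```python
from m import *
s=ctrl.read_state()
h=atz("wrist",(343,194),105,s);t=atz("wrist",(236,190),102,s)
print(h,t,np.degrees(np.arctan2(*(t-h)[[1,0]])),np.linalg.norm((t-h)[:2]))
im=cv2.imread("pics/w2.png");
m=np.zeros((384,512),np.uint8);m[60:290,210:450]=1
# disc by white/grey vs fin dark: fit fin line
g=(im.max(2)<60);g[:150]=0;g[222:]=0;g[:,:245]=0;g[:,300:]=0
v,u=np.nonzero(g);
for a in(250,270,290):
    r=v[u==a];print(a,r.min(),r.max(),atz("wrist",(a,float(r.mean())),103,s))
```

```text
[513.3509137  -20.83948175 105.        ] [499.64345926 -63.05455329 102.        ] -107.98888460215869 44.38475608413171
250 174 209 [501.71448025 -57.50474812 103.        ]
270 174 209 [504.14163679 -49.49275588 103.        ]
290 175 210 [506.98957568 -41.59382233 103.        ]
```

```bash
cat > arc.py <<'E'
from h import *
def pos(a,off=17.5,c=(514.5,-21),phi0=-108.):
    f=np.radians(phi0-a);return np.array(c)+35*np.array([np.cos(f),np.sin(f)])+off*np.array([-np.sin(f),np.cos(f)])
def rows(p,al,off=17.5):
    for a in al:
        d=np.round((pos(a,off)-p)/10,1);p=p+d*10;print(a,d.tolist(),np.round(p,1))
E
python3 - <<'E'
from arc import *
rows(np.array([534.95,-63.85]),[0,5,10,15,18,20,25,30,35,40,45,48])
E
```

```text
0 [-1.5, 0.4] [520.  -59.8]
5 [-0.3, -0.0] [517.  -59.8]
10 [-0.3, -0.0] [514.  -59.8]
15 [-0.4, -0.0] [510.  -59.8]
18 [-0.2, 0.0] [508.  -59.8]
20 [-0.1, 0.0] [507.  -59.8]
25 [-0.4, 0.1] [503.  -58.8]
30 [-0.3, 0.1] [500.  -57.8]
35 [-0.3, 0.2] [497.  -55.8]
40 [-0.3, 0.1] [494.  -54.8]
45 [-0.3, 0.2] [491.  -52.8]
48 [-0.1, 0.2] [490.  -50.8]
```

Request:
{"fn": "play_rows", "kwargs": {
  "series": [
    [[-0.5, 0.1, 0, 0, 0, -1, 1], [-0.5, 0.2, 0, 0, 0, 0, 1], [-0.5, 0.1, 0, 0, 0, 0, 1], [-0.3, 0, 0, 0, 0, -5, 1], [-0.3, 0, 0, 0, 0, -5, 1], [-0.4, 0, 0, 0, 0, -5, 1], [-0.3, 0, 0, 0, 0, -5, 1], [0, 0, 0, 0, 0, 0, 1], [0, 0, 0, 0, 0, 0, 1]]
  ]
}}

```text
clock: 5.12
eef_pos: [506.5, -59.9, 91.4]
tool_rot: [3.141, 0.0, 2.482]
force: [0.9, -0.4, -0.1]
width: -0.2
gripper_force: 0.0
```

Run:
```python
from m import *
s=ctrl.read_state();print({k:np.round(s[k],3) for k in("clock","qpos","eef_pos","tool_rot","force")})
im,d=get_image("wrist");cv2.imwrite("pics/w3.png",im[:,:,::-1])
```

```text
{'clock': np.float64(5.125), 'qpos': array([-0.067,  0.657,  0.194,  2.031, -0.259,  0.477,  1.23 ]), 'eef_pos': array([506.522, -59.898,  91.383]), 'tool_rot': array([3.141, 0.   , 2.482]), 'force': array([ 0.907, -0.384, -0.067])}
```

View pics/w3.png

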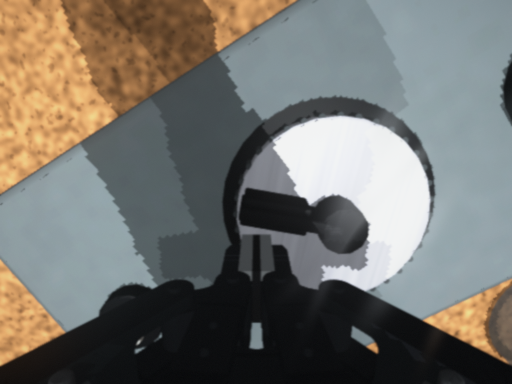

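The fin has sprung ahead of the finger (hub (343,223), tip (243,207)). Confirm the angle and work out the next rows.

```bash
cat >> m.py <<'E'
def ang(s,im,c=np.array([514.5,-21])):
    # dark pixels projected to z=103, around the axis: fin = mean direction at radius 20..42
    v,u=np.nonzero((im.max(2)<60)&(np.arange(384)[:,None]<232))
    q=cv2.undistortPoints(np.c_[u,v].reshape(-1,1,2).astype(float),np.array(get_calibration("wrist")["K"]),np.array([float(get_calibration("wrist")["k1"]),0,0,0]))[:,0]
    M=np.array(get_calibration("wrist")["mount"]);T=Rn.from_euler('xyz',s["tool_rot"]).as_matrix()
    o=s["eef_pos"]+T@M[:3,3];D=np.c_[q,np.ones(len(q))]@(T@M[:3,:3]).T
    X=(o+D*((103-o[2])/D[:,2])[:,None])[:,:2]-c
    r=np.hypot(*X.T);k=(r>17)&(r<38);return len(X[k]),np.degrees(np.arctan2(*X[k].mean(0)[::-1]))
E
python3 - <<'E'
from m import *
from arc import *
s=ctrl.read_state();print(ang(s,cv2.imread("pics/w3.png")))
rows(s["eef_pos"][:2],[25,30,35,40,45,50,55,60,65,70,75,80])
E
```

```text
(1771, np.float64(-142.28295991797086))
25 [-0.3, 0.1] [503.6 -59. ]
30 [-0.3, 0.2] [500.6 -57. ]
35 [-0.3, 0.1] [497.6 -56. ]
40 [-0.3, 0.2] [494.6 -54. ]
45 [-0.3, 0.1] [491.6 -53. ]
50 [-0.3, 0.3] [488.6 -50. ]
55 [-0.2, 0.2] [486.6 -48. ]
60 [-0.3, 0.3] [483.6 -45. ]
65 [-0.2, 0.2] [481.6 -43. ]
70 [-0.1, 0.3] [480.6 -40. ]
75 [-0.2, 0.3] [478.6 -37. ]
80 [-0.1, 0.4] [477.6 -33. ]
```

Request:
{"fn": "play_rows", "kwargs": {
  "series": [
    [[-0.3, 0.1, 0, 0, 0, -5, 1], [-0.3, 0.2, 0, 0, 0, -5, 1], [-0.3, 0.1, 0, 0, 0, -5, 1], [-0.3, 0.2, 0, 0, 0, -5, 1], [-0.3, 0.1, 0, 0, 0, -5, 1], [-0.3, 0.3, 0, 0, 0, -5, 1], [0, 0, 0, 0, 0, 0, 1], [-0.2, 0.2, 0, 0, 0, -5, 1], [-0.3, 0.3, 0, 0, 0, -5, 1], [-0.2, 0.2, 0, 0, 0, -5, 1], [-0.1, 0.3, 0, 0, 0, -5, 1], [-0.2, 0.3, 0, 0, 0, -5, 1], [-0.1, 0.4, 0, 0, 0, -5, 1], [0, 0, 0, 0, 0, 0, 1], [0, 0, 0, 0, 0, 0, 1]]
  ]
}}

```text
clock: 7.05
eef_pos: [477.7, -33.1, 91.3]
tool_rot: [3.141, -0.0, 1.435]
force: [-0.0, -0.6, 0.1]
width: -0.3
gripper_force: 0.0
```

Run:
```python
from m import *
from arc import *
s=ctrl.read_state();print({k:np.round(s[k],3) for k in("clock","qpos","eef_pos","tool_rot","force")})
im,d=get_image("wrist");im=np.ascontiguousarray(im[:,:,::-1]);cv2.imwrite("pics/w4.png",im)
print(ang(s,im));rows(s["eef_pos"][:2],[85,90,95,100,105,108,110,112,115])
```

```text
{'clock': np.float64(7.05), 'qpos': array([-0.299,  0.672,  0.465,  2.118, -0.635,  0.49 ,  0.515]), 'eef_pos': array([477.736, -33.092,  91.347]), 'tool_rot': array([ 3.141, -0.   ,  1.435]), 'force': array([-0.03 , -0.604,  0.115])}
(1723, np.float64(154.5024249753128))
85 [-0.1, 0.3] [476.7 -30.1]
90 [-0.1, 0.3] [475.7 -27.1]
95 [-0.0, 0.4] [475.7 -23.1]
100 [-0.0, 0.3] [475.7 -20.1]
105 [-0.0, 0.3] [475.7 -17.1]
108 [0.0, 0.3] [475.7 -14.1]
110 [0.0, 0.1] [475.7 -13.1]
112 [0.1, 0.1] [476.7 -12.1]
115 [0.0, 0.2] [476.7 -10.1]
```

View pics/w4.png

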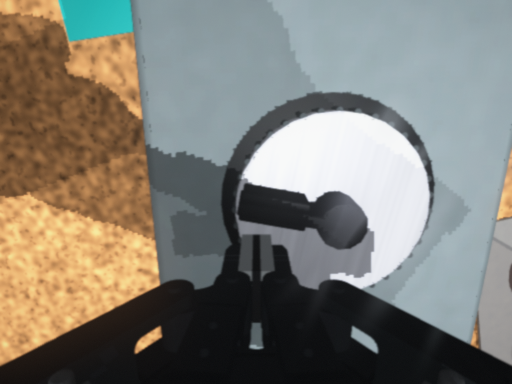

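Third stop: hub (343,219), tip (243,203), the same lead over the finger as after the first click. Now the fourth, gently.

Request:
{"fn": "play_rows", "kwargs": {
  "series": [
    [[-0.1, 0.3, 0, 0, 0, -5, 1], [-0.1, 0.3, 0, 0, 0, -5, 1], [0, 0.3, 0, 0, 0, -5, 1], [0, 0.4, 0, 0, 0, -5, 1], [0, 0.3, 0, 0, 0, -5, 1], [0, 0.2, 0, 0, 0, -3, 1], [0, 0, 0, 0, 0, 0, 1], [0, 0, 0, 0, 0, 0, 1]]
  ]
}}

```text
clock: 8.1
eef_pos: [475.3, -15.1, 91.3]
tool_rot: [-3.141, 0.0, 0.946]
force: [-0.3, -0.6, -0.0]
width: -0.1
gripper_force: 0.4
```

Run:
```python
from m import *
s=ctrl.read_state();print({k:np.round(s[k],3) for k in("clock","qpos","eef_pos","tool_rot","force")})
im,d=get_image("wrist");im=np.ascontiguousarray(im[:,:,::-1]);cv2.imwrite("pics/w5.png",im)
print(ang(s,im))
```

```text
{'clock': np.float64(8.1), 'qpos': array([-0.422,  0.704,  0.602,  2.128, -0.788,  0.544,  0.146]), 'eef_pos': array([475.33 , -15.149,  91.292]), 'tool_rot': array([-3.141,  0.   ,  0.946]), 'force': array([-0.275, -0.569, -0.048])}
(1649, np.float64(135.84843626649732))
```

View pics/w5.png

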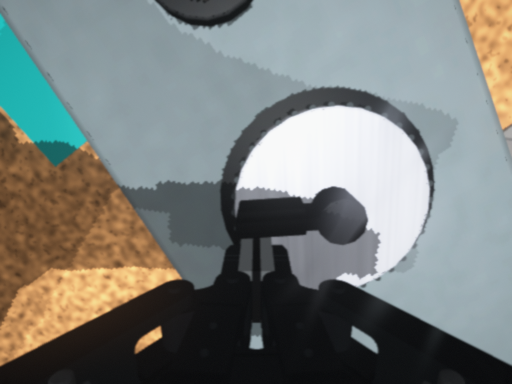

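The fin is still resting on the finger (hub (340,215), tip (238,218)), just short of the crest. Small steps on.

Request:
{"fn": "play_rows", "kwargs": {
  "series": [
    [[0, 0.1, 0, 0, 0, -2, 1], [0, 0.1, 0, 0, 0, -2, 1], [0, 0, 0, 0, 0, 0, 1], [0, 0, 0, 0, 0, 0, 1]]
  ]
}}

```text
clock: 8.65
eef_pos: [475.7, -12.9, 91.3]
tool_rot: [3.141, -0.0, 0.875]
force: [-0.1, -0.4, 0.3]
width: -0.2
gripper_force: 0.0
```

```bash
cat > chk.py <<'E'
from m import *
s=ctrl.read_state();print({k:np.round(s[k],3) for k in("clock","eef_pos","tool_rot","force")})
im,d=get_image("wrist");im=np.ascontiguousarray(im[:,:,::-1]);print(ang(s,im))
import sys
if len(sys.argv)>1:cv2.imwrite(f"pics/{sys.argv[1]}.png",im)
E
python3 chk.py w6
```

```text
{'clock': np.float64(8.65), 'eef_pos': array([475.681, -12.913,  91.339]), 'tool_rot': array([ 3.141, -0.   ,  0.875]), 'force': array([-0.105, -0.363,  0.264])}
(1653, np.float64(123.12182174672192))
```

It sprung on: 136° → 123°, fourth stop. Back off, rise and verify.

Request:
{"fn": "play_rows", "kwargs": {
  "series": [
    [[-0.4, -0.3, 0, 0, 0, 0, 1], [-0.4, -0.3, 0.5, 0, 0, 0, 1], [0, 0, 2, 0, 0, 0, 1], [0, 0, 4, 0, 0, 0, 1], [0, 0, 4, 0, 0, 0, 1], [0, 0, 4, 0, 0, 0, 1], [0, 0, 0, 0, 0, 0, 1], [0, 0, 0, 0, 0, 0, 1]]
  ]
}}

```text
clock: 9.7
eef_pos: [466.8, -18.8, 236.0]
tool_rot: [-3.141, -0.0, 0.874]
force: [0.6, 0.2, -0.6]
width: 0.1
gripper_force: 0.0
```

```bash
python3 chk.py w7
python3 - <<'E'
from m import *
s=ctrl.read_state()
r=place_of("store_top","wrist")
for q in r[:2]:print(q,atz("wrist",q["pixel"],92,s))
E
```

```text
{'clock': np.float64(9.7), 'eef_pos': array([466.792, -18.755, 235.969]), 'tool_rot': array([-3.141, -0.   ,  0.874]), 'force': array([ 0.625,  0.158, -0.648])}
(38, np.float64(122.55253379776116))
{'pixel': [220.1, 14.9], 'p': 0.65} [530.3783155  101.90428191  92.        ]
```

View pics/w7.png

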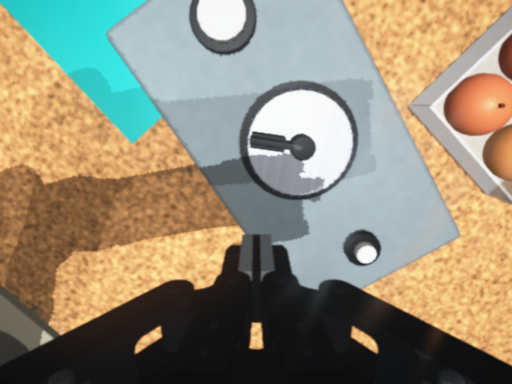

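Run:
```python
from h import *
s=ctrl.read_state()
h=atz("wrist",(303,147),105,s);t=atz("wrist",(251,140),102,s)
print(h,t,np.degrees(np.arctan2(*(t-h)[[1,0]])))
b=atz("wrist",(222,15),92,s);print(b)
```

```text
[516.56032189 -20.18728636 105.        ] [486.6589727   11.89546841 102.        ] 132.98442240100658
[531.34826824 100.67595087  92.        ]
```

Dial at 133° (start −108°, so −120° turn: four clicks). Now the large button.

Request:
{"fn": "play_rows", "kwargs": {
  "series": [
    [[2.2, 4, 0, 0, 0, 0, 1], [2.2, 4, 0, 0, 0, 0, 1], [2.1, 4.1, 0, 0, 0, 0, 1], [0, 0, -5, 0, 0, 0, 1], [0, 0, -5, 0, 0, 0, 1], [0, 0, -2.5, 0, 0, 0, 1], [0, 0, -1.2, 0, 0, 0, 1], [0, 0, -0.2, 0, 0, 0, 1], [0, 0, 0, 0, 0, 0, 1], [0, 0, 0, 0, 0, 0, 1]]
  ]
}}

```text
clock: 11.05
eef_pos: [533.2, 102.1, 98.3]
tool_rot: [3.141, -0.002, 0.875]
force: [-0.2, -0.1, 0.1]
width: 0.1
gripper_force: 0.0
```

Request:
{"fn": "play_rows", "kwargs": {
  "series": [
    [[0, 0, -0.2, 0, 0, 0, 1], [0, 0, -0.2, 0, 0, 0, 1], [0, 0, -0.2, 0, 0, 0, 1], [0, 0, -0.2, 0, 0, 0, 1], [0, 0, -0.2, 0, 0, 0, 1], [0, 0, 0, 0, 0, 0, 1], [0, 0, 0, 0, 0, 0, 1]]
  ]
}}

```text
clock: 11.92
eef_pos: [532.5, 102.1, 87.4]
tool_rot: [-3.142, -0.0, 0.874]
force: [-0.9, 1.3, 2.9]
width: -0.2
gripper_force: 2.0
```

Request:
{"fn": "play_rows", "kwargs": {
  "series": [
    [[0, 0, -0.1, 0, 0, 0, 1], [0, 0, -0.1, 0, 0, 0, 1], [0, 0, 0, 0, 0, 0, 1]]
  ]
}}

```text
clock: 12.3
eef_pos: [532.5, 102.1, 86.0]
tool_rot: [-3.141, -0.001, 0.874]
force: [-2.1, 1.2, 11.4]
width: 0.1
gripper_force: 5.4
```

Request:
{"fn": "play_rows", "kwargs": {
  "series": [
    [[0, 0, -0.1, 0, 0, 0, 1], [0, 0, 0, 0, 0, 0, 1], [0, 0, 0, 0, 0, 0, 1]]
  ]
}}

```text
clock: 12.68
eef_pos: [532.6, 102.1, 85.9]
tool_rot: [-3.141, -0.002, 0.874]
force: [-4.6, 0.9, 19.4]
width: -0.1
gripper_force: 9.4
```

Hard stop reached (19 N, no more travel). Release and rise.

Request:
{"fn": "play_rows", "kwargs": {
  "series": [
    [[0, 0, 0.2, 0, 0, 0, 1], [0, 0, 0.4, 0, 0, 0, 1], [0, 0, 0.5, 0, 0, 0, 1], [0, 0, 2, 0, 0, 0, 1], [0, 0, 4, 0, 0, 0, 1], [0, 0, 5, 0, 0, 0, 1], [-3, -5, 2, 0, 0, 0, 1], [-3, -6, 0, 0, 0, 0, 1], [0, 0, 0, 0, 0, 0, 1], [0, 0, 0, 0, 0, 0, 1]]
  ]
}}

```text
clock: 13.92
eef_pos: [474.7, -3.6, 225.2]
tool_rot: [-3.141, -0.0, 0.874]
force: [0.4, -0.8, 0.4]
width: 0.1
gripper_force: 0.0
```

```bash
python3 chk.py w8
python3 - <<'E'
from m import *
s=ctrl.read_state();im,d=get_image("wrist");P=cloud(s,d);g=(im.min(2)>200)&(np.hypot(P[...,0]-532,P[...,1]-102)<15);print("button z",np.median(P[g],0))
E
```

```text
{'clock': np.float64(13.925), 'eef_pos': array([474.705,  -3.615, 225.236]), 'tool_rot': array([-3.141, -0.   ,  0.874]), 'force': array([ 0.395, -0.761,  0.4  ])}
(380, np.float64(125.9369874333178))
button z [532.09381781 102.19702247  91.43117775]
```

View pics/w8.png

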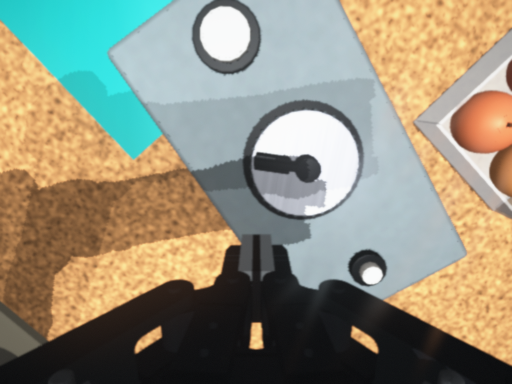

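The dial fin (hub (307,168), tip (256,161)) stands as before, the large button (225,35) is up again, and nothing is touched.

```bash
python3 -c "
from cell import workorder
print(workorder.finish_job())"
```

```text
the job is handed in; nothing more can be done
None
```

I turned the dial four clicks clockwise (about 119° measured) by pushing the fin, pressed the large button to its stop and let it come back up, then handed the job in; the robot stayed clear of the small button, punnet, tape and peach cup.

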